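Show a spice jar to the pantry reader and hold its shutter open

TASK

The spice jar standing in the cup of the pantry code reader is turned the wrong way: turn it in its cup until its raised code tag squarely faces the reader's window, and let go of it while the shutter is still shut. Then pull the spring-loaded shutter handle out towards the robot until its pointer lines up with the index rib, and finish while holding it there: the program ends with the gripper keeping the handle at the mark. Leave the jar upright in its cup, the index rib where it is set, and the mug, shaker and tin undisturbed.

Things in the scene. Friction and masses are not known exactly. Their poses are not given: they have to be found in the camera images.
- reader: pantry code reader, fixed: white block 135 x 70 x 60 mm high (spans x -85 to +50, y -35 to +35 mm) on a grey foot plate 6 mm thick that runs on under a low round cup (to y +140 mm). Origin: on the worktop under the block. Own axes: -x is the way the shutter pulls out (about towards the robot, within 0.3 rad), +y points from the block to the cup, z up
- cup_center (a point): centre of the cup, on its floor, 6 mm above the worktop and 100 mm from the reader's origin along the reader's +y. The cup's ring is 59 mm outside, 49 mm inside, and rises 7 mm above that floor
- window (a point): centre of the reader's 24 mm square dark window, on the block's +y side face, 45 mm above the worktop, 65 mm from the cup's axis; it looks along the reader's +y towards the cup. A thin metal shutter plate covers it while the shutter is shut
- jar: glass spice jar in the cup, 44 mm diameter, 106 mm tall, 0.1 to 0.16 kg, loose; round cap 45 mm diameter, 85 to 105 mm up. Origin: centre of its underside; z up. A white code tag (28 mm wide, 32 mm high, out to 30 mm from the axis, 23 to 55 mm up) is on its own +x side, at first at least 0.8 rad off the window, up to half a turn. 2.5 mm play in the cup; turns freely there
- cap (a point): on the jar's axis at the middle height of the cap, 95 mm above the jar's underside (101 mm above the worktop): the place to grip
- tag_face (a point): centre of the tag's outer face, 30 mm from the jar's axis, 39 mm above its underside
- shutter (a joint): how far the shutter is pulled out, m: 0 shut (where the spring returns it), grows as it is pulled along the reader's -x, end stop at 0.060. The spring pulls back with about 3 N when shut and 150 N/m more, so 7 to 11 N at the mark
- handle (a point): the shutter's handle, an upright black tab on top of the block: 12 mm thick along the reader's x, 34 mm wide along its y, from 64 to 102 mm above the worktop (38 mm clear of the shutter's top plate). This point is on the tab's centre line, 90 mm above the worktop; it moves with the shutter
- pointer (a point): tip of the 3 mm wide pointer on the shutter's foot, beside the handle towards the reader's -y, at the same x as the handle's centre; it moves with the shutter
- mark (a point): inner end of the index rib, a 3 mm wide black rib lying across the block's top on its -y side, 28 to 52 mm from the shut pointer along the reader's -x (the setting varies; it shifts if pushed). The shutter is at the mark when pointer and rib stand at the same x of the reader. The rib rises to 65.5 mm above the worktop
- mug: bystander: dark mug, 88 x 126 x 106 mm, origin under its centre, behind the block
- shaker: bystander: shaker, 44 mm diameter, 90 mm tall, origin under its centre, behind the cup
- tin: bystander: food tin, 75 mm diameter, 58 mm tall, origin under its centre, on the far side of the block from the cup
Mind the look-alikes: they are no part of the job. Leave any green look-alike of the jar alone.

How it is judged:
By the outcome, as a careful person would: the job done as asked, in the order asked, and still so for the second after the job is handed in, while the arm keeps its last pose, push and grip.
It also fails if it takes over 58 s, if anything falls off the work surface, if the arm or the gripper's body presses on something with over 40 N, if the wrist force passes 120 N, or if a joint passes its speed limit or range.

ROBOT

A 6-joint arm with a two-finger parallel gripper is mounted at the origin on a cart in front of the work surface, level with it; the furniture and walls round the work are solid. World frame = base frame: x ahead of the robot, y to its left, z up, the work surface at z = 0. Lengths are in mm, angles in rad, forces in N, time in s.
With the tool pointing down it reaches from about 275 to 1000 mm from the base axis. Payload 8.4 kg.
Tool frame: the origin (TCP) lies at the very end of the fingers, on their centre line; the grasp point (between the pads) lies 19 mm behind it; z points along the fingers, y is the line along which they close (so a half turn about z gives the same grasp; the last joint's range is limited). The gripper opens to 85 mm and grips with 20 to 120 N. Pads are 22 mm wide; open, the fingers measure 114 mm over their backs; the gripper's body (76 mm by 85 mm) begins 54 mm behind the grasp point. The pads swing forward as they close: fully open they stand 13 mm farther back than shut.
Start: joints at [-1.124, 0.353, 1.633, -0, 1.155, -0.002], TCP at [271.177, -563.108, 231.281] pointing down, gripper open.
Joint ranges: [-2.63, 2.63], [-0.92, 2.1], [0.06, 2.66], [-1.3, 4.44], [0, 2.69], [-3.02, 3.02]. Speed limits (rad/s): [2.22, 2.22, 2.79, 3.14, 3.14, 3.14].

INTERFACE

Orientations are given as [roll, pitch, yaw] about the fixed x, y, z axes, in that order (R = Rz(yaw) Ry(pitch) Rx(roll)).
In Python, from rig import sensors, grab_frame, camera_params, order gives the robot as it stands. The module is installed in compiled form; this text tells all that it offers.
- The arm moves only by the tool move_arm, never from a script. Its argument "motion" is a list of rows, each a list of 7 numbers: the turn, a rotation vector about the tool's x, y, z in a scale on which 1.0 is 2 rad, then the shift along the tool's x, y, z in shares of 0.6 m (1.0 is 0.6 m), then the finger opening in m, from 0 to 0.0854. A call has 1 to 8 rows; each row is the pose to reach, as a shift and turn from the pose commanded when the call began, along the tool's axes at that moment; what a row does not reach only later rows make up. A row lasts 1/8 s, in which the tool goes at most 62.5 mm and 10.7 degrees, less where a joint would pass 70% of its speed; a pose out of reach is approached as far as the arm can. No shift or turn number may pass 1 either way. A call with a gripper value outside its range is refused whole. The fingers move at their own pace and stop on an object; "grip_force" is the grip in N (left out, the last holds). Time passes only in rows, so rows that repeat a pose let the fingers close. It gives the time, the measured TCP pose, the force, the opening and the grip force at its end, in the units of the state.
- sensors.sense(): the state, without advancing time (a new reading comes with each control period).
- grab_frame(name): name is "scene" or "side" or "wrist"; returns (picture, depth): 384x512x3 uint8, red, green, blue; 384x512 float32, mm along the optical axis (not along the pixel's ray), 0 where there is no reading.
- camera_params(name): a dict with "camera_matrix" (3x3 intrinsics, pixels), "world_from_camera" (4x4, takes a point from camera to world coordinates). Camera axes: x right, y down, z forward; pixel columns grow to the right and rows downward; lengths in mm; the calibration is good to about 2 mm. The wrist camera is an equidistant fisheye: a pixel r from the principal point sees the ray r / f radians off the axis. A picture is of the moment at which its call begins: read the wrist's pose just before it. camera_params takes no time and is no camera call; for the wrist camera it gives the pose at the moment of the call.
- order.sign_off(): hands the job in; it is judged then, once.
The state is a dict: "clock": time; "qpos": joint angles; "qvel": joint speeds; "joint_efforts": joint torques, N m; "eef_pos": TCP position; "tcp_rot": TCP orientation; "contact_force": force on the tool from outside, world axes, zero at the start; "wrist_torque": the same for the moment, N m; "opening": opening from 0.0 (shut) to 1.0 (fully open); "grasp_force": force on a finger pad.
Only numpy, scipy, OpenCV 4.12 (cv2) and the standard library are available. Lean on these libraries where they do the work, as an engineer would, in place of code of your own. Each camera call takes 0.05 s, during which the arm holds its last target. There are 200 camera calls.

## Working session

There is one attempt and no reset: what is moved stays moved. The work goes in short steps, Python scripts to look and compute and a tool call to move; the robot and the scene stay as the last step left them, time stands still between calls to the robot, and variables do not carry over. Pictures are saved under pics/ and viewed, at most 10 in all, crops included, and the job is handed in when it is done.

Besides the shell and the picture viewer there is one more tool, called after "Request:" in YAML: its name, and indented under it one key for each argument. move_arm: Moves the arm, as the interface text tells. Its arguments: {"type":"object","properties":{"motion":{"type":"array","items":{"type":"array","items":{"type":"number"}}},"grip_force":{"type":"number"}},"required":["motion"]}

```bash
mkdir -p pics
cat > h.py <<'E'
import numpy as np, cv2
from rig import sensors, grab_frame, camera_params, order
def cloud(name):
    p=camera_params(name); im,d=grab_frame(name)
    K=np.array(p["camera_matrix"]);T=np.array(p["world_from_camera"])
    v,u=np.mgrid[:384,:512]
    c=np.stack([(u-K[0,2])/K[0,0]*d,(v-K[1,2])/K[1,1]*d,d],-1)
    w=c@T[:3,:3].T+T[:3,3]; w[d==0]=np.nan
    return im,w
E
python3 - <<'E'
from h import *
ims=[]
for n in("scene","side"):
    im,w=cloud(n); np.savez(f"{n}.npz",im=im,w=w); ims.append(im)
    p=camera_params(n);print(n,np.round(p["camera_matrix"],1).tolist(),np.round(p["world_from_camera"],2).tolist())
for n,im in zip(("scene","side"),ims): cv2.imwrite(f"pics/{n}0.png",cv2.resize(im[:,:,::-1],(800,600)))
s=sensors.sense();print(s["clock"],s["eef_pos"],s["tcp_rot"],s["contact_force"])
E
```

```text
scene [[363.5, 0.0, 254.8], [0.0, 363.5, 194.8], [0.0, 0.0, 1.0]] [[0.6, -0.45, 0.66, -7.84], [-0.8, -0.34, 0.5, -697.32], [-0.0, -0.83, -0.56, 565.59], [0.0, 0.0, 0.0, 1.0]]
side [[374.2, 0.0, 255.4], [0.0, 374.2, 188.1], [0.0, 0.0, 1.0]] [[0.97, -0.12, 0.2, 419.84], [-0.24, -0.43, 0.87, -1039.53], [-0.02, -0.9, -0.44, 464.07], [0.0, 0.0, 0.0, 1.0]]
0.1 [ 270.98597577 -562.73811111  230.62830415] [-3.14034575e+00 -1.32904532e-06  4.48820640e-01] [ 0.24924112  0.79023852 -0.41134519]
```

View pics/scene0.png

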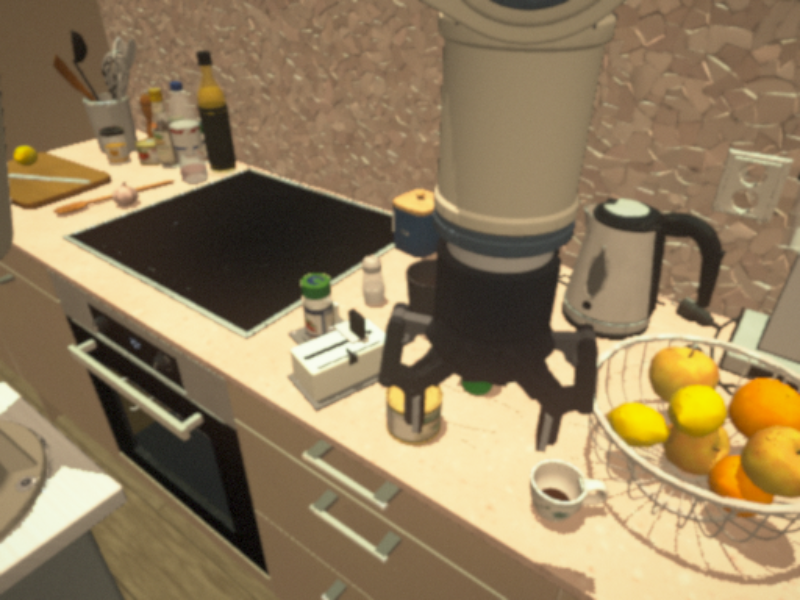

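View pics/side0.png

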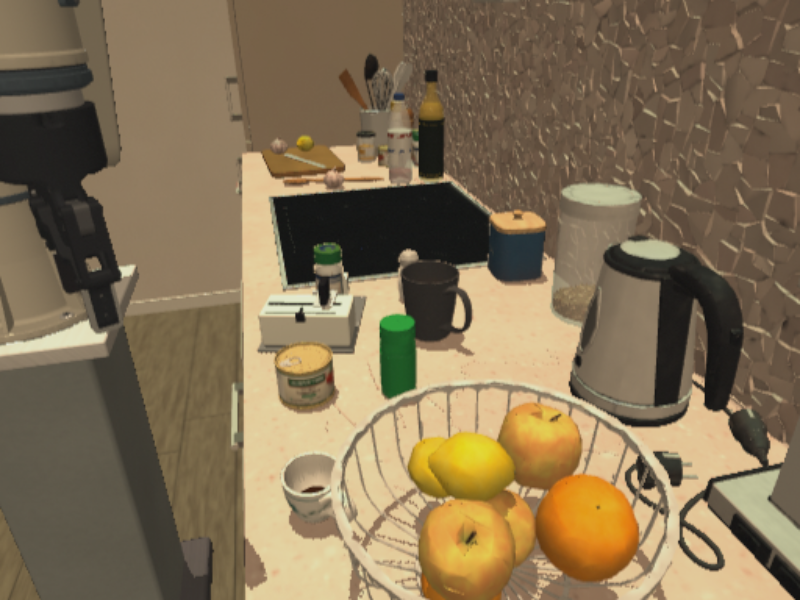

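The jar is the clear one with the green cap in the reader's cup, at scene (316,290) and side (327,260). It could be confused with:
- the solid green cylinder, at side (398,355) and scene (477,385)
- the shaker, at scene (373,280)

The black tab handle is at scene (357,323), and the pointer and rib are near scene (352,355). Next I'll measure the geometry and crop in close.

Run:
```python
from h import *
for n,(c0,c1,r0,r1) in {"scene":(170,270,160,270),"side":(155,245,145,230)}.items():
    f=np.load(n+".npz");im,w=f["im"],f["w"]
    m=np.zeros((384,512),bool);m[r0:r1,c0:c1]=1
    hsv=cv2.cvtColor(im,cv2.COLOR_RGB2HSV)
    z=w[...,2]
    top=m&(z>56)&(z<65)&(hsv[...,2]>110)&(hsv[...,1]<90)
    k,lab,st,_=cv2.connectedComponentsWithStats(top.astype(np.uint8))
    top=np.isin(lab,[i for i in range(1,k) if st[i,4]>40])
    P=w[top]; r=cv2.minAreaRect(P[:,:2].astype(np.float32));print(n,"top",len(P),np.median(P[:,2]),r)
    g=m&(hsv[...,0]>40)&(hsv[...,0]<85)&(hsv[...,1]>100)
    if n=="side": g[:,225:]=0
    G=w[g];print(" cap",len(G),np.nanmin(G,0),np.nanmax(G,0))
    T=G[G[:,2]>np.nanmax(G[:,2])-6];print("  captop",cv2.minEnclosingCircle(T[:,:2].astype(np.float32)),np.median(T[:,2]))
    b=m&(z>72)&(z<108)&(hsv[...,2]<70)
    B=w[b];print(" dark",len(B),np.median(B,0), np.percentile(B,[5,95],0).round(1).tolist())
a=np.load("scene.npz")["im"][165:265,170:270];b=np.load("side.npz")["im"][145:230,155:285]
cv2.imwrite("pics/c.png",np.hstack([cv2.resize(a,(400,400),interpolation=2),cv2.resize(b,(400,400*85//130),interpolation=2).repeat(1,0) if 0 else cv2.copyMakeBorder(cv2.resize(b,(400,262),interpolation=2),0,138,0,0,0)])[:,:,::-1])
```

```text
scene top 1051 59.980356758799815 ((461.87994384765625, -236.58267211914062), (75.77837371826172, 135.5426483154297), 73.77503204345703)
 cap 215 [ 484.67539998 -170.16324913    3.52014847] [654.35911146   7.39610518 113.93947099]
  captop ((509.2873840332031, -147.55751037597656), 24.150022506713867) 111.34988131759715
 dark 228 [ 604.41486293 -253.08569371   88.7423357 ] [[480.1, -275.4, 75.1], [663.3, -230.2, 101.1]]
side top 727 59.96896245212605 ((463.5541076660156, -236.97991943359375), (76.37208557128906, 134.1851043701172), 73.30499267578125)
 cap 170 [ 486.50102937 -171.50217754    3.52814908] [561.01474223 157.84468476 112.49485664]
  captop ((508.9979553222656, -149.99710083007812), 22.241291046142578) 110.87222725256751
 dark 199 [ 493.36444075 -239.90378595   97.68652728] [[482.3, -263.1, 75.3], [526.1, -160.1, 106.2]]
```

View pics/c.png

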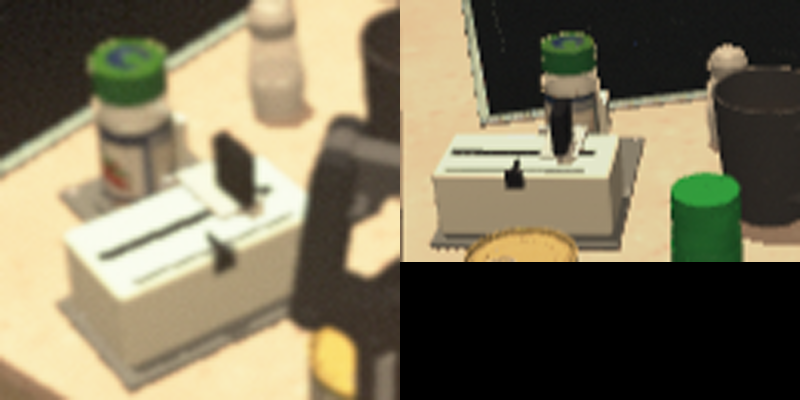

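The crop shows the jar with its green cap in the cup. The white tag sticks out on its right side in both views, at crop (180,145) and (603,108), so it faces roughly away from the robot. The pointer and rib form a dark spot at crop (222,250). I'll measure the tag direction, the neighbours and the handle next.

Run:
```python
from h import *
C=np.array([508.5,-147.2]);yaw=-np.deg2rad(16.4);ex=np.array([np.cos(yaw),np.sin(yaw)]);ey=np.array([-ex[1],ex[0]]);O=C-100*ey
print("O",O,"window dir deg",np.rad2deg(np.arctan2(*(-ey)[::-1])))
for n in("scene","side"):
    f=np.load(n+".npz");im,w=f["im"],f["w"];d=w[...,:2]-C;r=np.linalg.norm(d,axis=-1)
    m=(w[...,2]>28)&(w[...,2]<62)&(r>24.5)&(r<35)&(im.min(-1)>60)
    v,u=np.nonzero(m);a=np.rad2deg(np.arctan2(d[m][:,1],d[m][:,0]))
    for q in sorted(zip(a.round(),r[m].round(1),w[m][:,2].round(),u,v,im[m].mean(-1).round())): print(n,*q)
    near=(w[...,2]>20)&(w[...,2]<130)&(r>35)&(r<130)
    rel=w[...,:2]-O; X=rel@ex;Y=rel@ey
    b=(w[...,2]>72)&(w[...,2]<104)&(abs(X)<40)&(abs(Y)<30)
    print("tab X",np.percentile(X[b],[3,50,97]).round(1),"Y",np.percentile(Y[b],[3,50,97]).round(1),"z",np.nanmax(w[b][:,2]))
    dk=(w[...,2]>58)&(w[...,2]<69)&(Y<-5)&(Y>-40)&(X>-85)&(X<50)&(im.max(-1)<75)
    for q in zip(X[dk].round(),Y[dk].round(),w[dk][:,2].round()):print("dk",*q,end=";")
    s=(w[...,2]>60)&(w[...,2]<125)&(X>40)&(X<170)&(Y>-60)&(Y<150)&(r>40)
    print("\nbehind",np.nanmin(X[s]),[ (np.median(X[s&(abs(Y-y)<10)]).round(),np.min(X[s&(abs(Y-y)<10)]).round()) if (s&(abs(Y-y)<10)).any() else None for y in range(-50,150,20)])
```

```text
O [ 480.26585432 -243.13139745] window dir deg -106.39999999999999
scene -175.0 25.7 50.0 197 205 100.0
scene -174.0 25.4 53.0 197 204 125.0
scene -167.0 24.7 33.0 199 211 100.0
scene -152.0 25.0 43.0 201 208 119.0
scene -149.0 24.8 28.0 202 213 131.0
scene -143.0 25.0 62.0 202 202 128.0
scene -41.0 25.4 40.0 214 202 137.0
scene -41.0 26.7 61.0 214 195 198.0
scene -40.0 25.6 43.0 214 201 136.0
scene -39.0 25.8 46.0 214 200 136.0
scene -39.0 26.4 55.0 214 197 140.0
scene -39.0 30.1 33.0 216 204 151.0
scene -38.0 26.1 48.0 214 199 138.0
scene -38.0 28.4 45.0 215 200 152.0
scene -37.0 27.7 32.0 215 204 145.0
scene -37.0 28.8 51.0 215 198 152.0
scene -36.0 26.8 57.0 214 196 157.0
scene -36.0 28.3 41.0 215 201 150.0
scene -36.0 31.1 44.0 216 200 175.0
scene -35.0 24.6 60.0 213 195 155.0
scene -35.0 25.1 29.0 214 205 130.0
scene -35.0 25.3 32.0 214 204 133.0
scene -35.0 28.0 35.0 215 203 146.0
scene -35.0 28.2 38.0 215 202 147.0
scene -35.0 29.2 53.0 215 197 153.0
scene -35.0 30.8 37.0 216 202 159.0
scene -34.0 26.5 50.0 214 198 136.0
scene -34.0 28.9 47.0 215 199 152.0
scene -34.0 31.4 46
[... 3273 characters left out ...]
k -21.0 -26.0 64.0;dk -21.0 -33.0 66.0;dk -27.0 -31.0 62.0;dk -23.0 -35.0 64.0;dk -21.0 -36.0 65.0;dk -20.0 -30.0 61.0;dk -28.0 -37.0 62.0;dk -25.0 -37.0 63.0;dk -23.0 -37.0 62.0;dk -21.0 -36.0 62.0;dk -19.0 -36.0 62.0;dk -16.0 -38.0 63.0;dk -28.0 -37.0 60.0;dk -25.0 -39.0 61.0;dk -23.0 -38.0 61.0;dk -21.0 -38.0 60.0;dk -17.0 -36.0 59.0;dk -19.0 -38.0 58.0;dk -16.0 -39.0 58.0;
behind 42.237233617304014 [None, (np.float64(161.0), np.float64(44.0)), (np.float64(146.0), np.float64(42.0)), (np.float64(128.0), np.float64(42.0)), (np.float64(130.0), np.float64(47.0)), (np.float64(151.0), np.float64(132.0)), (np.float64(163.0), np.float64(154.0)), None, None, (np.float64(129.0), np.float64(115.0))]
```

The rows are not in the units I measure in: shifts go in shares of 0.6 m and turns go in shares of 2 rad. I convert before sending: 0.394 m / 0.6 = 0.6567, 0.345 m / 0.6 = 0.575, -1.48 rad / 2 = -0.74.

Request:
move_arm:
  motion:
    - [0, 0, -0.0925, 0.0817, -0.0567, 0, 0.0854]
    - [0, 0, -0.185, 0.1633, -0.1133, 0, 0.0854]
    - [0, 0, -0.2775, 0.245, -0.17, 0, 0.0854]
    - [0, 0, -0.37, 0.3283, -0.2267, 0, 0.0854]
    - [0, 0, -0.4625, 0.41, -0.2833, 0, 0.0854]
    - [0, 0, -0.555, 0.4917, -0.34, 0, 0.0854]
    - [0, 0, -0.6475, 0.575, -0.395, 0, 0.0854]
    - [0, 0, -0.74, 0.6567, -0.4517, 0, 0.0854]
  grip_force: 30

```text
clock: 1.1
eef_pos: [509.3, -146.2, 231.2]
tcp_rot: [3.142, 0.0, 1.935]
contact_force: [0.5, -0.0, 0.5]
opening: 1.002
grasp_force: 0.0
```

Run:
```python
from h import *
s=sensors.sense();print(s["clock"],s["eef_pos"],s["tcp_rot"],s["qpos"],s["opening"],s["contact_force"])
p=camera_params("wrist");im,d=grab_frame("wrist");np.savez("w1.npz",im=im,d=d,K=p["camera_matrix"],T=p["world_from_camera"])
print(np.round(p["camera_matrix"],1).tolist(),np.round(p["world_from_camera"],3).tolist())
cv2.imwrite("pics/w1.png",cv2.resize(im[:,:,::-1],(800,600),interpolation=2))
```

```text
1.1 [ 509.25400147 -146.16011347  231.22309517] [3.14159172e+00 1.24210733e-04 1.93499160e+00] [-2.82263003e-01  2.05167621e-01  1.83621699e+00 -1.10610105e-04
  1.10013248e+00 -6.46408117e-01] 1.0021502009320034 [ 0.48084163 -0.0307168   0.51338149]
[[297.3, 0.0, 254.5], [0.0, 297.3, 191.9], [0.0, 0.0, 1.0]] [[0.934, 0.344, 0.095, 486.232], [0.357, -0.9, -0.249, -83.51], [-0.001, 0.267, -0.964, 372.765], [0.0, 0.0, 0.0, 1.0]]
```

View pics/w1.png

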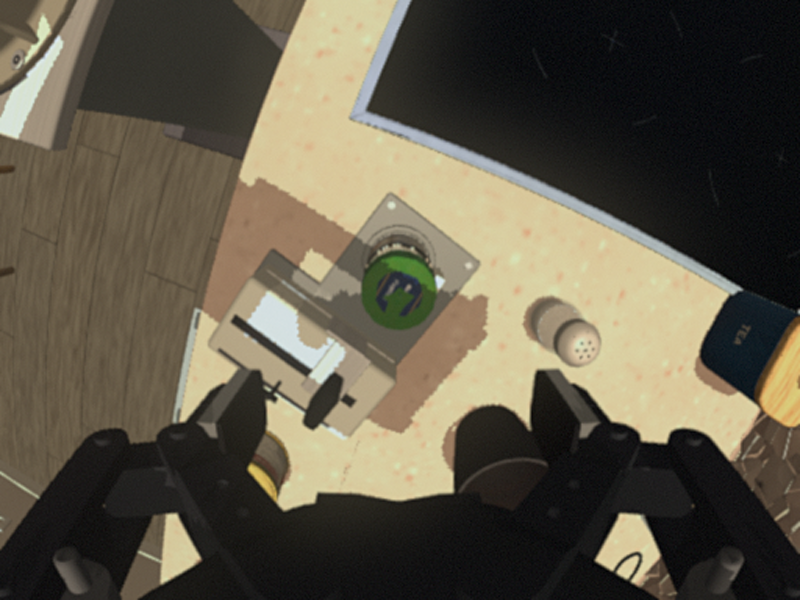

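The wrist view from above shows the cap at (398,290), with a sliver of the tag at about (438,283). It also shows the block's top slot, the tab at (322,400) and the rib at about (275,390). I'll measure from it.

```bash
cat >> h.py <<'E'
def wcloud(im,d,K,T):
    v,u=np.mgrid[:384,:512]; a=(u-K[0,2])/K[0,0]; b=(v-K[1,2])/K[1,1]
    t=np.hypot(a,b)+1e-9; D=np.stack([np.sin(t)*a/t,np.sin(t)*b/t,np.cos(t)],-1)
    R=D@T[:3,:3].T; P=(D/D[...,2:]*d[...,None])@T[:3,:3].T+T[:3,3]
    return R,P      # rays in world, depth points
def onplane(R,T,z): return T[:3,3]+R*((z-T[2,3])/R[...,2])[...,None]
E
python3 - <<'E'
from h import *
f=np.load("w1.npz");im,d,K,T=f["im"],f["d"],f["K"],f["T"];R,P=wcloud(im,d,K,T)
hsv=cv2.cvtColor(im,cv2.COLOR_RGB2HSV)
Q=onplane(R,T,111)
C=np.array([509,-147.5])
m=(np.hypot(*(P[...,:2]-C).transpose(2,0,1))<40)
g=m&(P[...,2]>106)
print("top",cv2.minEnclosingCircle(P[g][:,:2].astype(np.float32)),cv2.minEnclosingCircle(Q[g][:,:2].astype(np.float32)),np.median(P[g][:,2]))
Q=onplane(R,T,61)
t=m&(P[...,2]>40)&(P[...,2]<75)
v,u=np.nonzero(t)
for q in zip(u,v,P[t].round(1),Q[t][:,:2].round(1),im[t].mean(-1).round()):print(*q)
yaw=-np.deg2rad(16.4);ex=np.array([np.cos(yaw),np.sin(yaw)]);ey=np.array([-ex[1],ex[0]])
top=(abs(P[...,2]-60)<3)&(np.hypot(*(P[...,:2]-[463,-237]).transpose(2,0,1))<85)
r=cv2.minAreaRect(P[top][:,:2].astype(np.float32));print(r)
tab=(P[...,2]>98)&(P[...,2]<106)&(np.hypot(*(P[...,:2]-[488,-243]).transpose(2,0,1))<35)
print("tab",tab.sum(),cv2.minAreaRect(P[tab][:,:2].astype(np.float32)),np.median(P[tab],0))
cv2.imwrite("pics/w1c.png",cv2.resize(im[150:290,125:295,::-1],(728,600),interpolation=2))
E
```

```text
top ((508.9935302734375, -147.4912872314453), 39.993526458740234) ((590.7577514648438, -381.705078125), 270.4859924316406) 320.09784219212094
256 152 [ 503.8 -125.4   40.3] [ 502.7 -122.8] 87.0
249 153 [ 496.9 -129.1   41.2] [ 496.2 -126.4] 81.0
250 153 [ 497.8 -128.4   43.6] [ 497.2 -126. ] 76.0
251 153 [ 498.8 -127.8   45.5] [ 498.2 -125.7] 79.0
252 153 [ 499.8 -127.3   46.3] [ 499.2 -125.3] 84.0
253 153 [ 500.8 -126.9   46. ] [ 500.2 -124.9] 85.0
254 153 [ 501.8 -126.2   48.4] [ 501.1 -124.5] 86.0
255 153 [ 502.7 -125.7   49.1] [ 502.1 -124.2] 85.0
256 153 [ 503.8 -125.5   47.6] [ 503.1 -123.8] 85.0
257 153 [ 505.  -125.4   45.7] [ 504.1 -123.4] 85.0
258 153 [ 506.2 -125.3   43.1] [ 505.1 -123. ] 84.0
259 153 [ 507.3 -125.    42. ] [ 506.1 -122.7] 84.0
247 154 [ 495.1 -130.5   44.6] [ 494.6 -128.2] 94.0
248 154 [ 496.  -129.7   47.3] [ 495.6 -127.8] 86.0
249 154 [ 497.  -129.    49.9] [ 496.6 -127.4] 77.0
250 154 [ 497.8 -128.    53.9] [ 497.6 -127. ] 68.0
251 154 [ 498.8 -127.6   53.9] [ 498.6 -126.7] 72.0
252 154 [ 499.8 -127.2   54.2] [ 499.6 -126.3] 74.0
253 154 [ 500.8 -126.7
[... 11947 characters left out ...]
] [ 538.1 -145.4] 156.0
280 183 [ 539.2 -145.2   59.9] [ 539.1 -145. ] 218.0
281 183 [ 540.2 -144.7   60.2] [ 540.1 -144.6] 219.0
282 183 [ 541.4 -144.5   59.4] [ 541.1 -144.2] 187.0
280 184 [ 539.7 -146.2   59.8] [ 539.5 -146. ] 191.0
281 184 [ 540.7 -145.8   60. ] [ 540.5 -145.6] 185.0
280 185 [ 540.  -147.1   60.7] [ 539.9 -147. ] 152.0
280 186 [ 540.6 -148.3   59.7] [ 540.3 -148.1] 122.0
279 188 [ 540.6 -151.    58.7] [ 540.2 -150.5] 80.0
((465.019287109375, -237.5880126953125), (77.30409240722656, 133.8348388671875), 74.23770904541016)
tab 280 ((491.764404296875, -245.86618041992188), (33.37918472290039, 11.961250305175781), 73.61094665527344) [ 491.64709446 -244.42503543  100.55272753]
```

View pics/w1c.png

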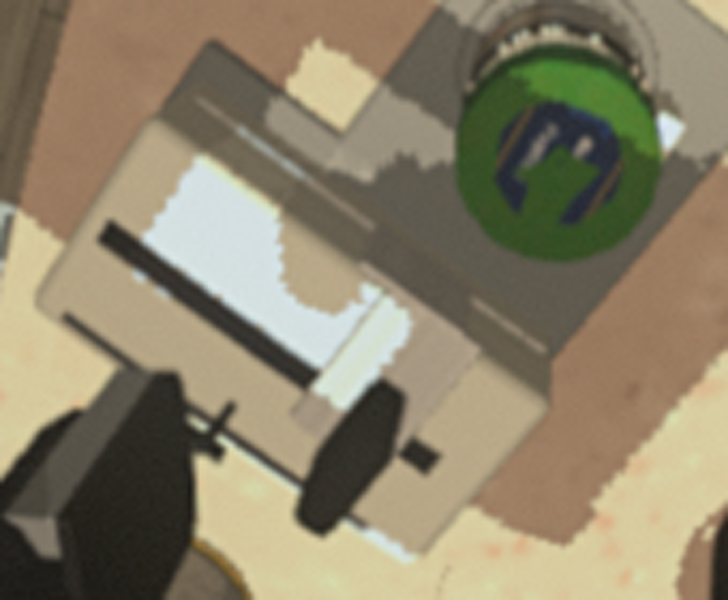

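Run:
```python
from h import *
f=np.load("w1.npz");im,d,K,T=f["im"],f["d"],f["K"],f["T"];R,P=wcloud(im,d,K,T)
D=np.hypot(*(P[...,:2]-[509,-147.5]).transpose(2,0,1))
g=(D<40)&(P[...,2]>104)&(P[...,2]<118)
print(g.sum(),cv2.minEnclosingCircle(P[g][:,:2].astype(np.float32)),cv2.minAreaRect(P[g][:,:2].astype(np.float32)),np.median(P[g],0))
```

```text
1863 ((510.7854919433594, -146.59619140625), 22.912437438964844) ((510.560302734375, -147.0883026123047), (44.41482162475586, 44.61285400390625), 77.11463928222656) [ 510.26612061 -146.09949426  110.56901211]
```

In the tool's units: 0.151 m / 0.6 = 0.2517, 0.13 m / 0.6 = 0.2167.

Request:
move_arm:
  motion:
    - [0, 0, 0, -0.0017, 0.0017, 0.0667, 0.0854]
    - [0, 0, 0, -0.0017, 0.0017, 0.15, 0.0854]
    - [0, 0, 0, -0.0017, 0.0017, 0.2167, 0.0854]
    - [0, 0, 0, -0.0017, 0.0017, 0.2517, 0.0854]
    - [0, 0, 0, -0.0017, 0.0017, 0.2517, 0.03]
    - [0, 0, 0, -0.0017, 0.0017, 0.2517, 0.03]
    - [0, 0, 0, -0.0017, 0.0017, 0.2517, 0.03]
    - [0, 0, 0, -0.0017, 0.0017, 0.2517, 0.03]
  grip_force: 30

```text
clock: 2.15
eef_pos: [510.7, -148.9, 81.5]
tcp_rot: [3.14, 0.001, 1.929]
contact_force: [-0.2, -0.1, 6.9]
opening: 0.518
grasp_force: 31.2
```

In the tool's units: 1.34 rad / 2 = 0.67.

Request:
move_arm:
  motion:
    - [0, 0, 0.075, 0, 0, 0, 0.03]
    - [0, 0, 0.16, 0, 0, 0, 0.03]
    - [0, 0, 0.245, 0, 0, 0, 0.03]
    - [0, 0, 0.33, 0, 0, 0, 0.03]
    - [0, 0, 0.415, 0, 0, 0, 0.03]
    - [0, 0, 0.5, 0, 0, 0, 0.03]
    - [0, 0, 0.585, 0, 0, 0, 0.03]
    - [0, 0, 0.67, 0, 0, 0, 0.03]

```text
clock: 3.15
eef_pos: [510.3, -148.3, 81.5]
tcp_rot: [3.141, -0.001, 0.583]
contact_force: [-2.3, 4.1, 9.8]
opening: 0.515
grasp_force: 31.7
```

In the tool's units: 0.36 rad / 2 = 0.18.

Request:
move_arm:
  motion:
    - [0, 0, 0.08, 0, 0, 0, 0.03]
    - [0, 0, 0.15, 0, 0, 0, 0.03]
    - [0, 0, 0.18, 0, 0, 0, 0.03]
    - [0, 0, 0.18, 0, 0, 0, 0.03]
    - [0, 0, 0.18, 0, 0, 0, 0.03]

```text
clock: 3.78
eef_pos: [510.4, -148.4, 81.5]
tcp_rot: [3.141, -0.001, 0.229]
contact_force: [-2.0, 2.4, 8.6]
opening: 0.521
grasp_force: 31.6
```

Run:
```python
from h import *
s=sensors.sense();print(s["qpos"],s["contact_force"])
f={}
for n in("scene","side","wrist"):
    im,d=grab_frame(n);f[n]=im
a=cv2.resize(f["scene"][165:265,160:270],(440,400),interpolation=2);c=cv2.resize(f["wrist"],(360,270),interpolation=2)
b=cv2.resize(f["side"][145:230,155:245],(360,330),interpolation=2)
o=np.zeros((600,800,3),np.uint8);o[:400,:440]=a;o[:330,440:]=b;o[330:,440:]=c
cv2.imwrite("pics/t.png",o[:,:,::-1])
```

```text
[-2.86051284e-01  4.05543797e-01  1.95371886e+00  7.95475206e-04
  7.81012078e-01  1.05563527e+00] [-2.03855156  2.36116685  8.61781403]
```

View pics/t.png

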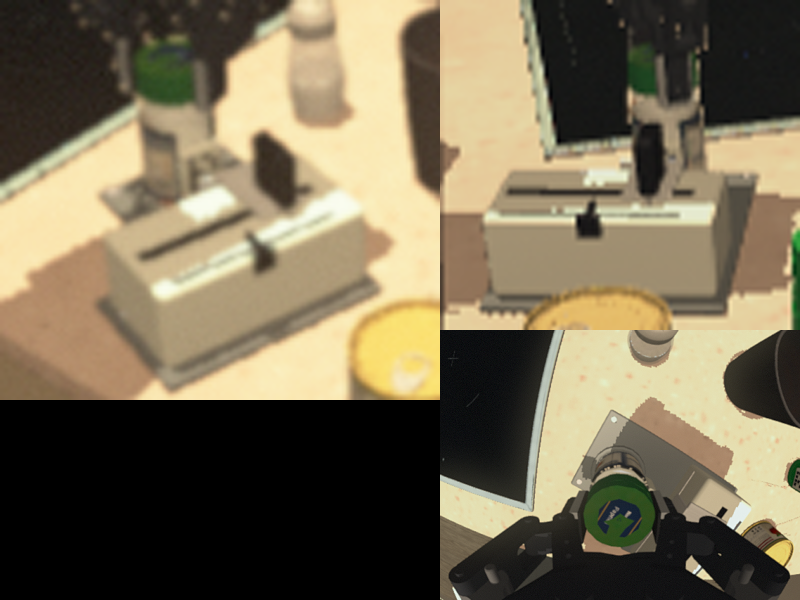

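The tag is now hidden from the scene and side views, so it faces the block. The measured turn was 1.700 rad. I'll release, lift, and check from above the handle.

In the tool's units: -0.15 m / 0.6 = -0.25, -0.13 m / 0.6 = -0.2167.

Request:
move_arm:
  motion:
    - [0, 0, 0, 0, 0, 0, 0.055]
    - [0, 0, 0, 0, 0, 0, 0.07]
    - [0, 0, 0, 0, 0, 0, 0.0854]
    - [0, 0, 0, 0, 0, 0, 0.0854]
    - [0, 0, 0, 0, 0, -0.05, 0.0854]
    - [0, 0, 0, 0, 0, -0.1333, 0.0854]
    - [0, 0, 0, 0, 0, -0.2167, 0.0854]
    - [0, 0, 0, 0, 0, -0.25, 0.0854]

```text
clock: 4.92
eef_pos: [511.1, -149.0, 233.4]
tcp_rot: [3.139, -0.004, 0.229]
contact_force: [0.9, 0.3, -0.0]
opening: 0.998
grasp_force: 0.0
```

In the tool's units: 0.089 m / 0.6 = 0.1483, 0.075 m / 0.6 = 0.125, -1.057 rad / 2 = -0.5285.

Request:
move_arm:
  motion:
    - [0, 0, -0.09, -0.0117, 0.025, 0, 0.0854]
    - [0, 0, -0.18, -0.0233, 0.05, 0, 0.0854]
    - [0, 0, -0.27, -0.035, 0.075, 0, 0.0854]
    - [0, 0, -0.36, -0.0467, 0.1, 0, 0.0854]
    - [0, 0, -0.45, -0.0583, 0.125, 0, 0.0854]
    - [0, 0, -0.5285, -0.0683, 0.1483, 0, 0.0854]
    - [0, 0, -0.5285, -0.0683, 0.1483, 0, 0.0854]

```text
clock: 5.8
eef_pos: [489.9, -245.2, 230.1]
tcp_rot: [-3.141, 0.0, 1.283]
contact_force: [0.1, -0.7, -0.5]
opening: 1.004
grasp_force: 0.0
```

```bash
cat > m.py <<'E'
from h import *
s=sensors.sense();print(s["clock"],s["eef_pos"],s["tcp_rot"],s["contact_force"])
p=camera_params("wrist");im,d=grab_frame("wrist");K=np.array(p["camera_matrix"]);T=np.array(p["world_from_camera"]);np.savez("w2.npz",im=im,d=d,K=K,T=T)
R,P=wcloud(im,d,K,T)
D=np.hypot(*(P[...,:2]-[509,-147.5]).transpose(2,0,1))
g=(D<45)&(P[...,2]>104)&(P[...,2]<118)
if g.any(): print("cap",g.sum(),cv2.minAreaRect(P[g][:,:2].astype(np.float32)))
t=(np.hypot(*(P[...,:2]-[500,-178]).transpose(2,0,1))<25)&(abs(P[...,2]-60.5)<3)&(im.min(-1)>100)
v,u=np.nonzero(t);print("tagtop",t.sum(),u.min() if t.any() else 0,cv2.minAreaRect(onplane(R,T,61)[t][:,:2].astype(np.float32)) if t.any() else 0, np.median(P[t],0))
top=(abs(P[...,2]-60)<3)&(np.hypot(*(P[...,:2]-[463,-237]).transpose(2,0,1))<78)&(P[...,1]<-200)
print("block",cv2.minAreaRect(P[top][:,:2].astype(np.float32)))
tab=(P[...,2]>98)&(P[...,2]<106)&(np.hypot(*(P[...,:2]-[480,-243]).transpose(2,0,1))<45)
print("tab",tab.sum(),cv2.minAreaRect(P[tab][:,:2].astype(np.float32)))
cv2.imwrite("pics/w2.png",cv2.resize(im[100:384,100:420,::-1],(676,600),interpolation=2))
E
python3 m.py
```

```text
5.8 [ 489.89273151 -245.17312197  230.13154478] [-3.14139608e+00  4.32781750e-05  1.28343667e+00] [ 0.0614027  -0.69680743 -0.49642052]
cap 2007 ((512.6583251953125, -148.11642456054688), (43.93083190917969, 43.74498748779297), 72.03202819824219)
tagtop 190 235 ((505.089111328125, -173.26171875), (7.392269134521484, 27.084165573120117), 70.9552993774414) [ 505.01736036 -173.28150917   59.88556849]
block ((465.27142333984375, -237.8963623046875), (76.94743347167969, 134.38111877441406), 73.92304992675781)
tab 386 ((491.86981201171875, -245.45814514160156), (32.66971206665039, 11.48384952545166), 71.29798126220703)
```

View pics/w2.png

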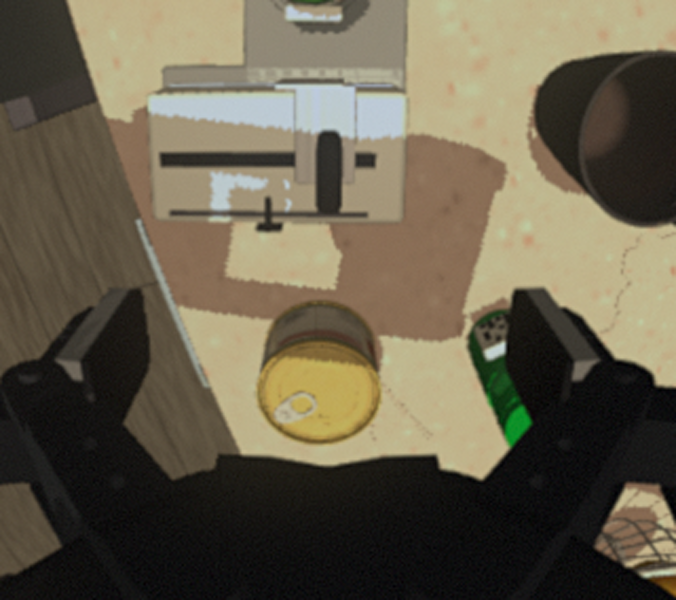

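The view shows the tag at (313,13), facing the block and looking square. The tab is at (328,172) and the rib at (268,205). I'll fit the angles and distances precisely.

```bash
cat > fit.py <<'E'
from h import *
f=np.load("w2.npz");im,d,K,T=f["im"],f["d"],f["K"],f["T"];R,P=wcloud(im,d,K,T);g=im.astype(float).mean(-1)
ang=lambda Q:np.rad2deg(np.arctan2(*cv2.fitLine(Q.astype(np.float32),cv2.DIST_HUBER,0,.01,.01).ravel()[1::-1]))
# tag outer edge: per column, lowest bright tag pixel
t=(np.hypot(*(P[...,:2]-[505,-173.3]).transpose(2,0,1))<22)&(abs(P[...,2]-60.5)<4)&(g>120)
Q=onplane(R,T,61);cols=np.nonzero(t.sum(0)>=4)[0]
E=np.array([Q[np.nonzero(t[:,c])[0].max(),c] for c in cols[1:-1]])[:,:2];print("tag outer edge",ang(E),E[0],E[-1],E.mean(0))
# slot (dark groove), block top
Q6=onplane(R,T,60);k=(abs(P[...,2]-58)<8)&(g<60)&(np.hypot(*(P[...,:2]-[463,-237]).transpose(2,0,1))<75)
n,lab,st,_=cv2.connectedComponentsWithStats(k.astype(np.uint8))
for i in range(1,n):
    if st[i,4]>25: S=Q6[lab==i][:,:2];r=cv2.minAreaRect(S.astype(np.float32));print("dark",st[i].tolist(),np.round(r[0],1),np.round(r[1],1),"angle",round(float(ang(S)),2))
yaw=np.deg2rad(-16.3);ex=np.array([np.cos(yaw),np.sin(yaw)]);ey=np.array([-ex[1],ex[0]])
tab=(P[...,2]>98)&(P[...,2]<106)&(np.hypot(*(P[...,:2]-[480,-243]).transpose(2,0,1))<45)
top=(abs(P[...,2]-60)<3)&(np.hypot(*(P[...,:2]-[463,-237]).transpose(2,0,1))<78)&(P[...,1]<-200)
for nm,q in(("tab",P[tab]),("tabplane",onplane(R,T,102)[tab]),("block",P[top])):
    X,Y=q[:,:2]@ex,q[:,:2]@ey;print(nm,np.percentile(X,[1,50,99]).round(1),np.percentile(Y,[1,50,99]).round(1))
Q65=onplane(R,T,65)
X=Q65[...,:2]@ex;Y=Q65[...,:2]@ey
x0=np.median(P[tab][:,:2]@ex);y0=np.median(P[tab][:,:2]@ey)
m=(X>x0-62)&(X<x0-12)&(Y>y0-45)&(Y<y0-14)&(g<90)
for yy in range(-44,-14,2):
    q=m&(abs(Y-y0-yy)<1)
    if q.any():print("rib dY",yy,q.sum(),(X[q]-x0).min().round(1),(X[q]-x0).mean().round(1),(X[q]-x0).max().round(1))
E
python3 fit.py
```

```text
tag outer edge -16.61546 [ 492.30505145 -172.7587923 ] [ 516.05041176 -179.85129817] [ 504.17588704 -176.33539183]
dark [176, 173, 63, 5, 313] [ 441.  -230.8] [ 4.5 68.5] angle -16.74
dark [269, 173, 8, 6, 48] [ 509.2 -251.6] [5.5 7.6] angle -24.52
dark [222, 194, 11, 15, 57] [ 453.3 -265.1] [16.1 11.2] angle 76.1
tab [535.7 540.5 546.2] [-113.5  -97.4  -81.9]
tabplane [535.7 540.5 546.1] [-113.1  -97.   -81.3]
block [448.7 507.2 578.9] [-131.4  -99.1  -63.5]
rib dY -38 2 -31.7 -31.1 -30.6
rib dY -36 23 -36.0 -30.3 -24.0
rib dY -34 12 -36.0 -29.9 -23.9
rib dY -32 12 -34.8 -30.8 -25.0
rib dY -30 14 -33.6 -27.4 -16.2
rib dY -28 72 -61.2 -35.0 -13.0
rib dY -26 4 -32.4 -30.8 -29.2
rib dY -24 4 -31.3 -30.8 -30.2
rib dY -22 4 -31.2 -30.7 -30.1
rib dY -20 3 -31.2 -30.8 -30.1
```

The tag edge is at -16.6° and the reader slot at -16.7°, so the tag is square. The pull should be about 31 mm. Next I'll grip the handle.

In the tool's units: 0.157 m / 0.6 = 0.2617, 0.14 m / 0.6 = 0.2333.

Request:
move_arm:
  motion:
    - [0, 0, 0, 0, 0.0033, 0.0833, 0.0854]
    - [0, 0, 0, 0, 0.0033, 0.1667, 0.0854]
    - [0, 0, 0, 0, 0.0033, 0.2333, 0.0854]
    - [0, 0, 0, 0, 0.0033, 0.2617, 0.0854]
    - [0, 0, 0, 0, 0.0033, 0.2617, 0.04]
    - [0, 0, 0, 0, 0.0033, 0.2617, 0.005]
    - [0, 0, 0, 0, 0.0033, 0.2617, 0.005]
    - [0, 0, 0, 0, 0.0033, 0.2617, 0.005]
  grip_force: 60

```text
clock: 6.85
eef_pos: [491.6, -245.1, 74.2]
tcp_rot: [-3.141, 0.0, 1.286]
contact_force: [-28.8, 5.7, 23.2]
opening: 0.146
grasp_force: 15.0
```

Request:
move_arm:
  motion:
    - [0, 0, 0, 0, 0, 0, 0.005]
    - [0, 0, 0, 0, 0, 0, 0.005]

```text
clock: 7.1
eef_pos: [490.9, -244.9, 74.4]
tcp_rot: [-3.14, -0.0, 1.285]
contact_force: [-7.4, 1.9, 13.3]
opening: 0.128
grasp_force: 59.2
```

In the tool's units: -0.03 m / 0.6 = -0.05, -0.001 m / 0.6 = -0.0017.

Request:
move_arm:
  motion:
    - [0, 0, 0, 0, -0.01, -0.0017, 0.005]
    - [0, 0, 0, 0, -0.0217, -0.0017, 0.005]
    - [0, 0, 0, 0, -0.0333, -0.0017, 0.005]
    - [0, 0, 0, 0, -0.0433, -0.0017, 0.005]
    - [0, 0, 0, 0, -0.05, -0.0017, 0.005]
    - [0, 0, 0, 0, -0.05, -0.0017, 0.005]
    - [0, 0, 0, 0, -0.05, -0.0017, 0.005]

```text
clock: 7.98
eef_pos: [464.4, -236.9, 74.6]
tcp_rot: [3.139, -0.0, 1.285]
contact_force: [7.5, 0.3, -6.5]
opening: 0.135
grasp_force: 59.1
```

Run:
```python
from h import *
s=sensors.sense();print(s["clock"],s["eef_pos"],s["tcp_rot"],s["contact_force"],s["grasp_force"])
o=np.zeros((600,800,3),np.uint8)
for i,(n,y,x) in enumerate((("side",175,180),("scene",200,190))):
    p=camera_params(n);im,d=grab_frame(n);np.savez(n+"3.npz",im=im,d=d,K=p["camera_matrix"],T=p["world_from_camera"])
    o[:300 if i==0 else 600,:][300*i:300*i+300,:533]=cv2.resize(im[y:y+45,x:x+80],(533,300),interpolation=2)
im,d=grab_frame("wrist");o[:200,533:]=cv2.resize(im,(267,200))
cv2.imwrite("pics/p.png",o[:,:,::-1])
```

```text
7.975 [ 464.38869317 -236.88898591   74.56693495] [ 3.13876308e+00 -1.22374185e-04  1.28520226e+00] [ 7.49117002  0.34104886 -6.53963554] 59.1011917591095
```

View pics/p.png

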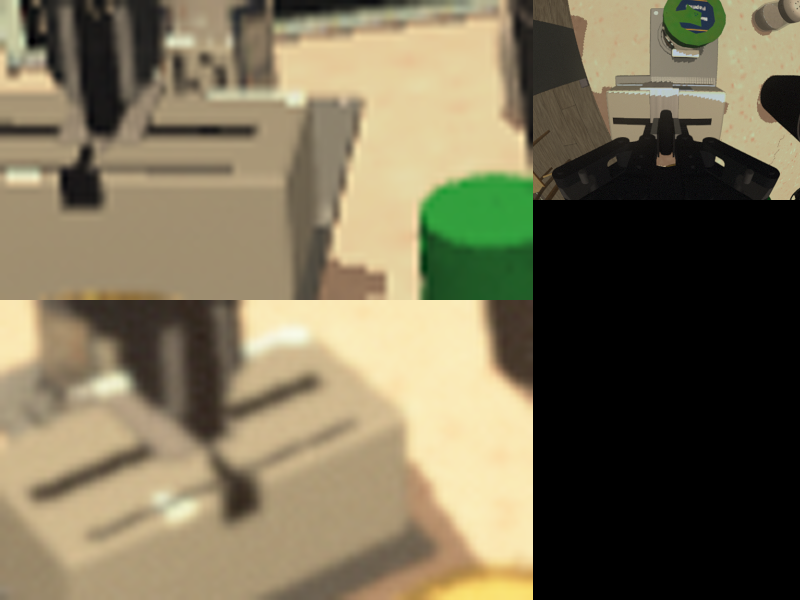

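The side view shows the pointer's dark tip at about (92,148) on the rib's upper end at (82,165), slightly right of it, so it's still a little short. I'll quantify this by rectifying the views onto the plane z=65.

```bash
cat > rec.py <<'E'
from h import *
yaw=np.deg2rad(-16.5);ex=np.array([np.cos(yaw),np.sin(yaw)]);ey=np.array([-ex[1],ex[0]])
s=sensors.sense();tc=np.array(s["eef_pos"])[:2];print(s["clock"],s["eef_pos"],s["contact_force"],"TCP X",tc@ex,"Y",tc@ey)
x0=511.;y0=-98.+0
xs=np.arange(-25,25.1,.5);ys=np.arange(-44,-8.1,2)
for n in("side","scene"):
    p=camera_params(n);K=np.array(p["camera_matrix"]);T=np.array(p["world_from_camera"]);im=np.mean([grab_frame(n)[0] for _ in range(3)],0).mean(-1).astype(np.float32)
    XX,YY=np.meshgrid(xs+x0+0*1,ys+y0)
    W=np.stack([XX*ex[0]+YY*ey[0],XX*ex[1]+YY*ey[1],np.full_like(XX,65.)],-1)
    c=(W-T[:3,3])@T[:3,:3];u=c[...,0]/c[...,2]*K[0,0]+K[0,2];v=c[...,1]/c[...,2]*K[1,1]+K[1,2]
    r=cv2.remap(im,u.astype(np.float32),v.astype(np.float32),cv2.INTER_CUBIC)
    cv2.imwrite(f"rec_{n}.png",r)
    for y,row in zip(ys,r):
        i=row[(abs(xs)<12)].argmin();xc=xs[abs(xs)<12][i];w=np.clip(np.median(row)-row-15,0,None)*(abs(xs-xc)<7)
        print(n,y,"minX",xc+x0,"cen",round(x0+(w*xs).sum()/max(w.sum(),1e-6),2),int(row.min()),int(np.median(row)))
E
python3 rec.py
```

```text
8.125 [ 464.42851596 -236.89907098   74.55245506] [ 8.11237235 -0.32200597 -6.27682292] TCP X 512.5861978451219 Y -95.23867937547445
side -44.0 minX 504.5 cen 506.97 10 158
side -42.0 minX 504.5 cen 506.76 8 162
side -40.0 minX 504.0 cen 506.35 13 154
side -38.0 minX 503.5 cen 505.91 18 134
side -36.0 minX 508.0 cen 507.43 22 112
side -34.0 minX 508.0 cen 507.36 24 106
side -32.0 minX 508.0 cen 508.03 26 115
side -30.0 minX 508.0 cen 508.1 26 129
side -28.0 minX 508.0 cen 508.11 20 138
side -26.0 minX 507.5 cen 508.04 17 144
side -24.0 minX 507.5 cen 507.84 15 148
side -22.0 minX 507.5 cen 507.52 19 147
side -20.0 minX 507.0 cen 507.31 36 145
side -18.0 minX 507.0 cen 506.9 58 142
side -16.0 minX 507.0 cen 506.86 81 136
side -14.0 minX 507.0 cen 509.23 94 133
side -12.0 minX 513.0 cen 511.36 85 120
side -10.0 minX 512.5 cen 511.77 61 93
scene -44.0 minX 501.5 cen 501.89 40 156
scene -42.0 minX 502.5 cen 502.89 42 164
scene -40.0 minX 504.0 cen 504.08 43 171
scene -38.0 minX 505.0 cen 504.95 46 169
scene -36.0 minX 505.5 cen 505.5 54 153
scene -34.0 minX 505.5 cen 505.77 57 135
scene -32.0 minX 505.5 cen 505.58 62 130
scene -30.0 minX 505.5 cen 505.56 63 145
scene -28.0 minX 505.5 cen 505.8 68 162
scene -26.0 minX 506.0 cen 505.96 74 174
scene -24.0 minX 506.0 cen 506.28 79 177
scene -22.0 minX 506.5 cen 506.7 90 177
scene -20.0 minX 507.0 cen 507.3 103 177
scene -18.0 minX 508.0 cen 508.02 112 174
scene -16.0 minX 508.5 cen 509.06 111 168
scene -14.0 minX 509.5 cen 510.37 99 160
scene -12.0 minX 510.0 cen 511.38 76 154
scene -10.0 minX 513.0 cen 512.64 57 146[ WARN:0@3.291] global loadsave.cpp:1063 imwrite_ Unsupported depth image for selected encoder is fallbacked to CV_8U.
```

In the tool's units: -0.003 m / 0.6 = -0.005, -0.0015 m / 0.6 = -0.0025.

Request:
move_arm:
  motion:
    - [0, 0, 0, 0, -0.0025, 0, 0.005]
    - [0, 0, 0, 0, -0.005, 0, 0.005]
    - [0, 0, 0, 0, -0.005, 0, 0.005]
    - [0, 0, 0, 0, -0.005, 0, 0.005]

```text
clock: 8.93
eef_pos: [461.7, -236.1, 74.5]
tcp_rot: [3.139, -0.0, 1.285]
contact_force: [6.7, -0.3, -7.3]
opening: 0.127
grasp_force: 59.1
```

```bash
python3 rec.py 2>/dev/null | grep -E "TCP|e -(2[0-9]|1[0-9])\.0"
python3 - <<'E'
from h import *
a=[]
for n,y,x in(("side",183,175),("scene",205,205)):
    im=np.mean([grab_frame(n)[0] for _ in range(4)],0).astype(np.uint8)
    a.append(cv2.resize(im[y:y+32,x:x+40],(400,320),interpolation=cv2.INTER_CUBIC))
cv2.imwrite("pics/q.png",np.hstack(a)[:,:,::-1])
E
```

```text
8.925 [ 461.65833475 -236.05544701   74.53997509] [ 6.712507   -0.30101345 -7.32778705] TCP X 509.6904912775072 Y -95.21657003633294
side -28.0 minX 508.0 cen 508.09 20 138
side -26.0 minX 507.5 cen 508.03 17 145
side -24.0 minX 507.5 cen 507.91 15 148
side -22.0 minX 507.5 cen 507.69 17 147
side -20.0 minX 507.5 cen 507.5 36 145
side -18.0 minX 507.0 cen 507.19 62 140
side -16.0 minX 507.0 cen 507.06 86 135
side -14.0 minX 507.0 cen 507.81 90 134
side -12.0 minX 507.0 cen 507.61 79 121
side -10.0 minX 506.5 cen 507.47 62 93
scene -28.0 minX 505.5 cen 505.8 69 162
scene -26.0 minX 506.0 cen 505.97 75 173
scene -24.0 minX 506.0 cen 506.19 81 177
scene -22.0 minX 506.5 cen 506.46 91 178
scene -20.0 minX 507.0 cen 506.84 102 176
scene -18.0 minX 507.0 cen 507.27 111 173
scene -16.0 minX 507.5 cen 507.65 110 168
scene -14.0 minX 508.0 cen 508.19 95 161
scene -12.0 minX 509.5 cen 508.93 73 155
scene -10.0 minX 509.0 cen 509.36 55 145
```

View pics/q.png

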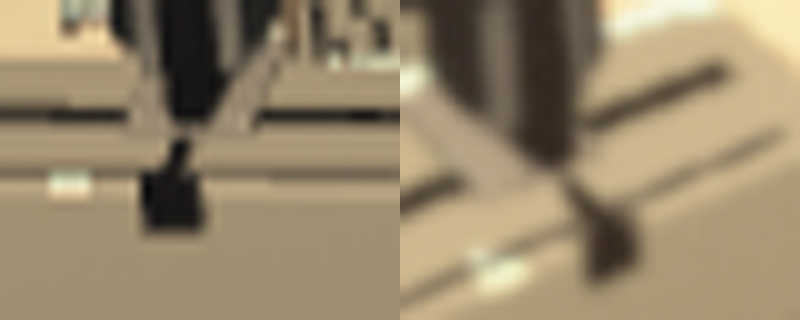

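```bash
cat > pl.py <<'E'
from h import *
yaw=np.deg2rad(-16.5);ex=np.array([np.cos(yaw),np.sin(yaw)]);ey=np.array([-ex[1],ex[0]])
p=camera_params("wrist");im,d=grab_frame("wrist");np.savez("w4.npz",im=im,d=d,K=p["camera_matrix"],T=p["world_from_camera"])
for n in("w2","w4"):
    f=np.load(n+".npz");im,d,K,T=f["im"],f["d"],f["K"],f["T"];R,P=wcloud(im,d,K,T)
    X=P[...,:2]@ex;Y=P[...,:2]@ey;Q=onplane(R,T,64);QX=Q[...,:2]@ex;QY=Q[...,:2]@ey
    for y in range(-82,-60,4):
        m=(abs(QY-y)<2)&(P[...,2]>62)&(P[...,2]<67)&(QX>470)&(QX<570)
        if m.sum()>5:print(n,y,m.sum(),np.percentile(QX[m],[2,50,98]).round(1),np.median(P[m][:,2]).round(1))
    t=(P[...,2]>98)&(P[...,2]<106)&(abs(Y+97)<20)&(X>480)&(X<570);print(n,"tab",np.percentile(X[t],[2,50,98]).round(1))
E
python3 pl.py
```

```text
w2 -82 73 [525.1 534.5 553.4] 63.4
w2 -78 83 [525.1 539.8 553.4] 63.6
w2 -74 111 [525.2 539.8 553.3] 63.6
w2 -70 108 [525.2 539.2 553.3] 63.6
w2 -66 115 [525.2 539.8 554.3] 63.7
w2 -62 125 [517.4 538.7 554.3] 63.5
w2 tab [536.1 540.8 546.5]
w4 -82 261 [494.2 504.5 523.4] 63.4
w4 -78 383 [494.8 508.8 522.9] 63.5
w4 -74 381 [494.9 508.8 523. ] 63.5
w4 -70 390 [495.  509.1 523.2] 63.4
w4 -66 440 [495.  508.8 523.1] 63.4
w4 -62 393 [494.6 508.8 523. ] 63.4
w4 tab [494.5 510.8 526.7]
```

Run:
```python
from h import *
yaw=np.deg2rad(-16.5);ex=np.array([np.cos(yaw),np.sin(yaw)]);ey=np.array([-ex[1],ex[0]])
f=np.load("w2.npz");im,K,T=f["im"].astype(float).mean(-1),f["K"],f["T"];R,_=wcloud(f["im"],f["d"],K,T);Q=onplane(R,T,65.5);X=Q[...,:2]@ex;Y=Q[...,:2]@ey
for y in range(-134,-112,2):
    m=(abs(Y-y)<1.2)&(abs(X-510)<8);w=np.clip(110-im[m],0,None);print("w2 rib",y,(w*X[m]).sum()/max(w.sum(),1e-6),int(im[m].min()))
ys=np.arange(-124,-103,1.);out=[]
for n,x0,z in(("side",540,64.),("side",509,64.),("scene",540,64.),("scene",509,64.)):
    p=camera_params(n);K=np.array(p["camera_matrix"]);T=np.array(p["world_from_camera"])
    img=np.load(n+".npz")["im"] if x0==540 else np.mean([grab_frame(n)[0] for _ in range(3)],0)
    xs=np.arange(-20,20.1,.25)+x0;XX,YY=np.meshgrid(xs,ys)
    W=np.stack([XX*ex[0]+YY*ey[0],XX*ex[1]+YY*ey[1],np.full_like(XX,z)],-1)
    c=(W-T[:3,3])@T[:3,:3];u=c[...,0]/c[...,2]*K[0,0]+K[0,2];v=c[...,1]/c[...,2]*K[1,1]+K[1,2]
    r=cv2.remap(img.astype(np.uint8),u.astype(np.float32),v.astype(np.float32),cv2.INTER_CUBIC)
    out.append(cv2.resize(r,(395,295),interpolation=cv2.INTER_NEAREST)[::-1])
cv2.imwrite("pics/rec.png",np.vstack([np.hstack(out[:2]),np.hstack(out[2:])])[:,:,::-1])
```

```text
w2 rib -134 506.39895993254714 98
w2 rib -132 510.26920730816715 36
w2 rib -130 510.7560363398371 32
w2 rib -128 510.4854443498994 40
w2 rib -126 509.2774722784577 44
w2 rib -124 510.067834411839 41
w2 rib -122 510.052540717569 42
w2 rib -120 510.18990240385693 46
w2 rib -118 510.1945787500465 42
w2 rib -116 510.11475746546455 42
w2 rib -114 510.26210994626877 85
```

View pics/rec.png

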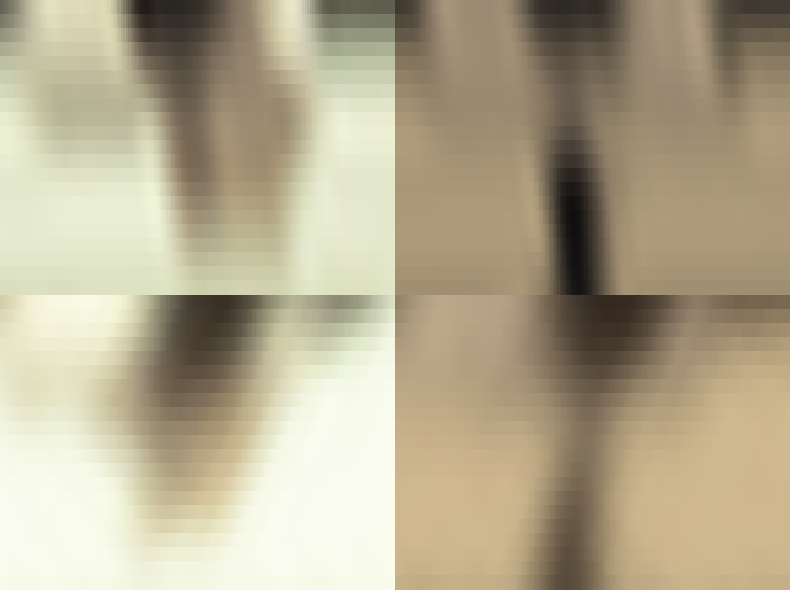

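The rectified views were too coarse to settle sub-millimetre alignment: rib at (575,240), pointer stub at about (570,110). From the calibrated wrist data, tab minus rib is about 31.1 mm and the travel so far is 30.4 mm. I'll cross-check the rib with the first wrist frame.

Run:
```python
from h import *
yaw=np.deg2rad(-16.5);ex=np.array([np.cos(yaw),np.sin(yaw)]);ey=np.array([-ex[1],ex[0]])
f=np.load("w1.npz");im,K,T=f["im"].astype(float).mean(-1),f["K"],f["T"];R,P=wcloud(f["im"],f["d"],K,T);Q=onplane(R,T,65.5);X=Q[...,:2]@ex;Y=Q[...,:2]@ey
for y in range(-124,-110,2):
    m=(abs(Y-y)<1.2)&(abs(X-510)<8);w=np.clip(110-im[m],0,None);print("w1 rib",y,(w*X[m]).sum()/max(w.sum(),1e-6),int(im[m].min()))
x,y=P[...,:2]@ex,P[...,:2]@ey
for z0 in(90,96,100):
    t=(P[...,2]>z0)&(P[...,2]<106)&(abs(y+97)<20)&(x>520)&(x<560);print("w1 tab",z0,np.percentile(x[t],[2,98]).round(1))
f=np.load("w2.npz");R,P=wcloud(f["im"],f["d"],f["K"],f["T"]);x,y=P[...,:2]@ex,P[...,:2]@ey
g=f["im"].astype(float).mean(-1)
Q=onplane(R,f["T"],102);qx,qy=Q[...,:2]@ex,Q[...,:2]@ey
for yy in range(-112,-82,5):
    m=(abs(qy-yy)<2)&(abs(qx-541)<12)&(g<60);print("w2 tabtop dark",yy,qx[m].min().round(1),qx[m].max().round(1))
```

```text
w1 rib -124 509.59436780099816 45
w1 rib -122 509.67424769543345 40
w1 rib -120 510.01492322322605 42
w1 rib -118 509.46376244059996 54
w1 rib -116 509.5504318858013 51
w1 rib -114 509.65409195384143 51
w1 rib -112 0.0 125
w1 tab 90 [535.2 546.5]
w1 tab 96 [535.3 546.5]
w1 tab 100 [536.4 545.9]
w2 tabtop dark -112 536.1 545.6
w2 tabtop dark -107 536.1 545.6
w2 tabtop dark -102 536.1 545.5
w2 tabtop dark -97 536.1 545.5
w2 tabtop dark -92 536.1 546.4
w2 tabtop dark -87 536.1 545.4
```

In the tool's units: -0.0006 m / 0.6 = -0.001.

Request:
move_arm:
  motion:
    - [0, 0, 0, 0, -0.001, 0, 0.005]
    - [0, 0, 0, 0, -0.001, 0, 0.005]
    - [0, 0, 0, 0, -0.001, 0, 0.005]
    - [0, 0, 0, 0, -0.001, 0, 0.005]

```text
clock: 10.48
eef_pos: [461.2, -235.9, 74.5]
tcp_rot: [3.138, -0.0, 1.285]
contact_force: [7.7, -0.5, -7.0]
opening: 0.128
grasp_force: 59.0
```

```bash
python3 pl.py | grep w4; python3 rec.py 2>/dev/null | grep -E "TCP|side -(30|2[0-9])"
```

```text
w4 -82 263 [494.1 504.  522.9] 63.5
w4 -78 378 [494.2 508.3 522.4] 63.4
w4 -74 377 [494.3 508.3 522.5] 63.4
w4 -70 389 [494.4 508.8 522.7] 63.4
w4 -66 439 [494.5 508.8 522.6] 63.5
w4 -62 395 [494.1 508.3 522.5] 63.5
w4 tab [493.8 510.3 526.3]
10.525 [ 461.19114255 -235.94164289   74.57825155] [ 7.71414622  0.35110321 -7.16148142] TCP X 509.2102160587158 Y -95.24014215536519
side -30.0 minX 508.0 cen 508.09 26 129
side -28.0 minX 508.0 cen 508.09 21 138
side -26.0 minX 508.0 cen 508.02 18 145
side -24.0 minX 507.5 cen 507.84 15 148
side -22.0 minX 507.5 cen 507.56 18 147
side -20.0 minX 507.0 cen 507.33 36 146
```

```bash
python3 -c "
from rig import order
print(order.sign_off())"
```

```text
the job is handed in; nothing more can be done
None
```

I turned the jar until its tag squared up with the window (edge measured within about 0.2°) and let go while the shutter was shut. The gripper now holds the shutter about 30.9 mm out against an estimated 31 mm mark (good to about 0.5 mm), the rib did not move, and the job is handed in.

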